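# Clip a blank in the marking jig, punch it, and swing the clip clear

### The arm

A 6-joint arm with a two-finger parallel gripper is mounted at the origin on the work surface. World frame = base frame: x ahead of the robot, y to its left, z up, the work surface at z = 0. Lengths are in mm, angles in rad, forces in N, time in s.
With the tool pointing down it reaches from about 275 to 975 mm from the base axis. Payload 8.4 kg.
Tool frame: the origin (TCP) lies on the centre line of the jaws, within the pads' length; the fingertips stand 14 mm ahead of it and the grasp point (between the pads) lies 5 mm behind it; y points along the fingers, z is the direction in which the jaws open and shut, and the axes are right-handed (so a half turn about y gives the same grasp; the last joint's range is limited). The gripper opens to 92 mm and grips with 3 to 60 N. Pads are 20 mm wide; open, the fingers measure 128 mm over their backs; the gripper's body (75 mm by 189 mm) begins 69 mm behind the grasp point.
Start: joints at [-1.2, 0.353, 1.633, -0, 1.155, -0.002], TCP at [227.639, -582.072, 228.583] pointing down, gripper open.
Joint ranges: [-2.63, 2.63], [-0.92, 2.1], [0.06, 2.66], [-1.3, 4.44], [0, 2.69], [-3.02, 3.02]. Speed limits (rad/s): [2.22, 2.22, 2.79, 3.14, 3.14, 3.14].

### API

Orientations are given as a 3x3 rotation matrix whose columns are the frame's x, y, z axes.
In Python, from rig import * gives the robot as it stands. The module is installed in compiled form; this text tells all that it offers.
- The arm moves only by the shell command python3 -m creep 'ROWS' [FORCE]. ROWS is JSON, one flat list of numbers, 7 for each row, row after row: the closure in counts, from 0 (fully open) to 255 (shut), then the shift along the world's x, y, z in m, then the turn, a rotation vector about the world's x, y, z in rad. In form: [grip, dx, dy, dz, wx, wy, wz, grip, dx, dy, dz, wx, wy, wz, ...]. A call has 1 to 12 rows; each row shifts and turns the pose as measured when the row begins; what a row does not reach is not made up. A row lasts 1/10 s, in which the tool goes at most 50 mm and 8.59 degrees, less where a joint would pass 70% of its speed; a pose out of reach is approached as far as the arm can. A call with a gripper value outside its range is refused whole. The fingers move at their own pace and stop on an object; FORCE is the grip in N (left out, the last holds). Time passes only in rows, so rows that do not move let the fingers close. It gives the time, the measured TCP pose, the force and the opening at its end, in the units of the state.
- state(): the state, without advancing time (a new reading comes with each control period).
- read_camera(name): name is "side" or "top"; returns a dict with "color" (400x640x3 uint8, red, green, blue), "range_z" (400x640 float32, mm along the optical axis (not along the pixel's ray), 0 where there is no reading), "intrinsics" (3x3 intrinsics, pixels), "cam_to_world" (4x4, takes a point from camera to world coordinates). Camera axes: x right, y down, z forward; pixel columns grow to the right and rows downward; lengths in mm; the calibration is good to about 2 mm. A picture is of the moment at which its call begins.
- finish_job(): hands the job in, once; it reports no verdict.
Trained networks look in the newest picture that a camera, given by its name, has taken for a name from the list of things; names that differ only in an ending like _2 or _b are one class to them, and where a whole thing is asked for, a point or a joint stands for the part that bears it (a point fixed in the world has none). Each returns a list of dicts, best first, with "conf" (0 to 1); they miss things now and then, are a little off and sometimes report something else, mostly with a low value. They report only what shows in the picture. A call takes as long as a camera call. They do not tell look-alikes from the thing itself.
- outline_of(query, camera): "region" (400x640 bool, what is visible of it) and "bbox" ([left, top, right, bottom] in pixels, round what is visible of it).
The state is a dict: "t": time; "q": joint angles; "qvel": joint speeds; "tau": joint torques, N m; "eef_pos": TCP position; "orientation": TCP orientation; "ft_force": force on the tool from outside, world axes, zero at the start; "torque": the same for the moment, N m; "gripper_width": finger opening in mm.
Only numpy, scipy, OpenCV 4.12 (cv2) and the standard library are available. Lean on these libraries where they do the work, as an engineer would, in place of code of your own. Each camera call takes 0.05 s, during which the arm holds its last target. There are 200 camera calls.

### The job

Swing the jig's spring clip round on its pivot screw until it is fully home on the aluminium plate, without ramming its foot into the plate or bending it up. With the plate so clipped, press the centre punch down firmly enough to mark the plate (about 14 newtons at the tip) but never so hard that it dents it, and let the punch come up again. Then swing the clip right back off the plate, leaving the plate lying in its nest, and leave the things around the jig alone.

Things in the scene. Friction and masses are not known exactly. Their poses are not given: they have to be found in the camera images.
- jig: Fixed grey marking jig, base 160 (x) x 240 (y) x 16 mm; origin at the centre of the base's underside, z up ('jig frame' below; mm). Nest centre at x 10, y -20; clip's pivot screw at x -45, y 40; punch axis at x 10, y -60.
- nest (a point): Centre of the nest's floor (jig x 10, y -20, z 16 mm): low steel walls, 4 to 5 mm high, about 2 mm slack all round the plate.
- bridge (a point): Middle of the top of the dark steel bridge that carries the punch, jig z 60 mm. Its beam spans jig x -9 to 71, y -75 to -45, z 46 to 60 mm, on a column at x 49 to 71.
- plate: Loose bare aluminium plate, 50 (x) x 120 (y) x 8 mm, about 0.13 kg, lying in the nest; origin at the centre of its underside, top at jig z 24 mm. The clip's foot crosses its +y end (jig y about 40 mm).
- clip (a joint): Clip's angle about its vertical pivot screw, rad, growing clockwise from above. Arm direction in the jig frame = 75 degrees minus this angle. 1.745: against its stop pin, foot on the plate 25 mm in from the end: fully home (within 0.1 rad). Starts at 0 to 0.55; its ramp meets the plate's edge at 1.0 to 1.1; clear below 0.8. Stays where left (friction about 1 N at the knob).
- pivot (a point): The clip's pivot screw axis at the base's top (jig x -45, y 40, z 16 mm).
- leaf: The clip's springy steel arm, 13 mm wide; origin at the pivot on the base's top, x along the arm, y left, z up. At x 60 mm it has a foot 14 x 14 mm with a ramp turned up 25 degrees on its leading (-y) side. At rest the foot's underside is 5.5 mm above the base, 2.5 mm below the plate's top: it must ride or be lifted onto the plate. Forcing it on the plate with over 25 N spoils the plate.
- knob (a point): Centre of the top of the clip's upright round black finger knob, 12 mm in diameter, 30 mm tall, on the foot, 60 mm from the pivot. Top at jig z 53.5 mm at rest (56 on the plate), foot's upper face 30 mm lower. Pinch it from above or push it. The arm flexes up: lifting takes 3 N to start, 5 N at 2.5 mm, 7.5 N at 6 mm; it springs down when let go; over 14 mm bends it.
- punch: Steel centre punch sliding vertically in the bridge: 10 mm pin with a pointed tip. Origin at the tip, 6 mm above the plate when up. Its return spring gives about 3 N at the top and 5 N where the tip meets the plate. The tip marks the plate when it bears on it with 8 N or more for a quarter of a second; above 25 N it dents it. At the head add the spring's 5 N.
- punch_top (a point): Centre of the top of the punch's flat round head (30 mm in diameter, 10 mm thick), 58 mm above the tip; jig z 88 mm when up. Pressed straight down.
- glue: Bystander: yellow glue bottle, 54 mm in diameter, 150 mm tall; origin at the centre of its underside. To be left alone.
- jar: Bystander: glass jar with steel lid, 60 mm in diameter, 75 mm tall; origin at the centre of its underside. To be left alone.
- driver: Bystander: screwdriver 200 mm long lying along its x axis; origin at the middle underneath. To be left alone.
Mind the look-alikes: they are no part of the job. Of the things shaped like the plate, the aluminium one is meant.

How it is judged (in metres and radians):
On the way, in this order (a step that is already met when the one before it is completed fails the run):
1. the clip is fully home (within 0.1 rad of its stop) and its spring bears on the plate (value of joint clip above 1.645 rad and contact force between leaf and plate above 2 N), for 0.2 s.
2. with the clip still on, the punch's tip bears on the plate with 8 N or more (value of joint clip above 1.6 rad and contact force between leaf and plate above 2 N and contact force between punch and plate above 8 N), for 0.2 s.
3. the clip is swung clear of the plate (value of joint clip below 0.8 rad), for 0.1 s.
At the end, for the whole second after the job is handed in: The clip is at rest off the plate (joint below 0.8 rad) and sprung down, the punch is up and off the plate (head within 2 mm of its top position), and the plate lies flat and at rest in its nest (within 5 mm of the nest's centre each way, less than 2 mm raised, tilt under 0.04 rad) (value of joint clip below 0.8 rad and contact force between each of leaf, punch and plate below 0.1 N and z of punch_top in the frame of jig above 0.086 m and z of knob in the frame of jig below 0.0555 m and x of plate in the frame of jig between 0.005 and 0.015 m and y of plate in the frame of jig between -0.025 and -0.015 m and z of plate in the frame of jig below 0.018 m and angle between plate's own z axis and vertical below 0.04 rad and linear speed of plate below 0.01 m/s and velocity of joint clip between -0.05 and 0.05 rad/s); the robot touches nothing.
It fails at once if the punch struck the plate while the clip was not on it (contact force between punch and plate above 1 N and value of joint clip below 1.6 rad).
It fails at once if the punch was pressed on the plate with more than 25 N (contact force between punch and plate above 25 N).
It fails at once if the clip was forced against the plate with more than 25 N (contact force between leaf and plate above 25 N).
It fails at once if the clip was bent up by more than 14 mm (z of knob in the frame of jig above 0.0675 m).
It fails at once if a bystander was moved by more than 15 mm (distance of any of glue, jar, driver from where it was at the start of the episode above 0.015 m).
It also fails if it takes over 58 s, if anything falls off the work surface, if the arm or the gripper's body presses on something with over 40 N, if the wrist force passes 120 N, or if a joint passes its speed limit or range.

## Working session

There is one attempt and no reset: what is moved stays moved. The work goes in short steps, Python scripts to look and compute and a shell command to move; the robot and the scene stay as the last step left them, time stands still between calls to the robot, and variables do not carry over. Pictures are saved under pics/ and viewed, about 8 in all and at most 12, crops included, and the job is handed in when it is done.

```bash
mkdir -p pics; cat > h.py <<'E'
from rig import *
import numpy as np, cv2
def pts(c):
    z=c["range_z"].astype(float);K=c["intrinsics"];v,u=np.mgrid[:400,:640]
    P=np.stack([(u-K[0,2])*z/K[0,0],(v-K[1,2])*z/K[1,1],z,np.ones_like(z)],-1)@np.array(c["cam_to_world"]).T
    P[z==0]=np.nan
    return P[...,:3]
def save(n,c): cv2.imwrite(f"pics/{n}.png",c["color"][...,::-1])
E
python3 - <<'E'
from h import *
a=read_camera("top");b=read_camera("side")
cv2.imwrite("pics/a.png",cv2.resize(np.vstack([a["color"],b["color"]])[...,::-1],(640,800))[:, :] ) if 0 else None
cv2.imwrite("pics/a.png",a["color"][...,::-1]);cv2.imwrite("pics/b.png",b["color"][...,::-1])
for cam,c in(("top",a),("side",b)):
    P=pts(c)
    print(cam,np.round(np.array(c["cam_to_world"]),2).tolist(),c["intrinsics"])
    for n in["jig","bridge","plate","clip","leaf","knob","punch","punch_top","glue","jar","driver"]:
        for o in outline_of(n,cam)[:3]:
            r=o["region"];print(n,round(o["conf"],2),o["bbox"],np.nanmedian(P[r],0).round(0),np.nanmax(P[r][:,2]).round(0))
print(state()["orientation"],state()["t"])
E
```

```text
top [[-0.1, -0.97, 0.23, 376.32], [-0.99, 0.1, -0.03, 47.8], [0.01, -0.23, -0.97, 949.37], [0.0, 0.0, 0.0, 1.0]] [[437.54299415   0.         316.86311277]
 [  0.         437.54299415 201.07225659]
 [  0.           0.           1.        ]]
jig 0.65 [286.5, 171.1, 401.7, 255.8] [555. -36.  17.] 92.0
bridge 0.61 [289.2, 171.5, 405.5, 258.5] [557. -38.  17.] 92.0
plate 0.93 [327.2, 275.8, 352.9, 338.8] [361.  -8.   8.] 14.0
plate 0.68 [327.6, 191.8, 385.5, 226.3] [573. -51.  24.] 29.0
plate 0.58 [294.0, 108.7, 348.0, 143.4] [774.  -2.   8.] 14.0
clip 0.83 [301.7, 200.5, 327.8, 233.4] [557.  32.  30.] 56.0
clip 0.45 [287.6, 167.1, 404.7, 253.0] [556. -36.  17.] 92.0
leaf 0.68 [297.2, 201.3, 318.9, 225.2] [569.  41.  29.] 56.0
knob 0.79 [300.4, 202.4, 327.3, 228.5] [565.  40.  29.] 56.0
punch 0.63 [374.8, 196.0, 385.2, 208.1] [ 561. -101.   88.] 92.0
punch_top 0.6 [374.0, 199.4, 383.0, 211.1] [ 562. -101.   88.] 92.0
glue 0.73 [211.7, 147.9, 242.6, 189.6] [665. 201.  98.] 154.0
glue 0.21 [373.6, 196.2, 386.7, 211.9] [ 561. -102.   88.] 92.0
jar 0.56 [434.9, 189.8, 471.4, 224.2] [ 542. -25
[... 544 characters left out ...]
3.2, 199.1] [368.  -7.   9.] 13.0
plate 0.9 [233.9, 222.9, 257.5, 258.8] [780.   2.   9.] 14.0
plate 0.64 [285.7, 184.5, 317.6, 215.7] [578. -55.  25.] 47.0
clip 0.65 [316.3, 205.4, 329.0, 222.8] [576.  45.  31.] 57.0
punch_top 0.4 [268.1, 146.1, 287.7, 176.7] [ 558. -245.   50.] 80.0
punch_top 0.38 [295.3, 169.3, 304.2, 177.1] [567. -98.  88.] 91.0
glue 0.56 [304.4, 227.6, 333.4, 287.7] [688. 221.  83.] 153.0
jar 0.76 [269.2, 148.2, 289.8, 174.9] [ 558. -245.   50.] 80.0
driver 0.61 [316.2, 150.3, 346.6, 161.7] [ 383. -219.   21.] 30.0
[[-9.31307160e-01  3.58529711e-05  3.64234776e-01]
 [-3.64234775e-01  1.66864505e-05 -9.31307161e-01]
 [-3.94679143e-05 -9.99999999e-01 -2.48131197e-06]] 1.2
```

View pics/a.png

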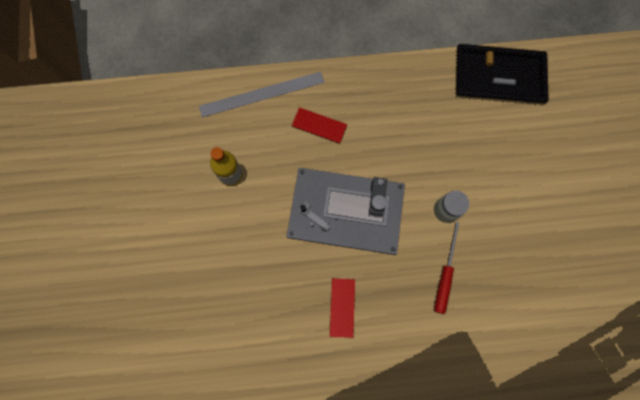

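View pics/b.png

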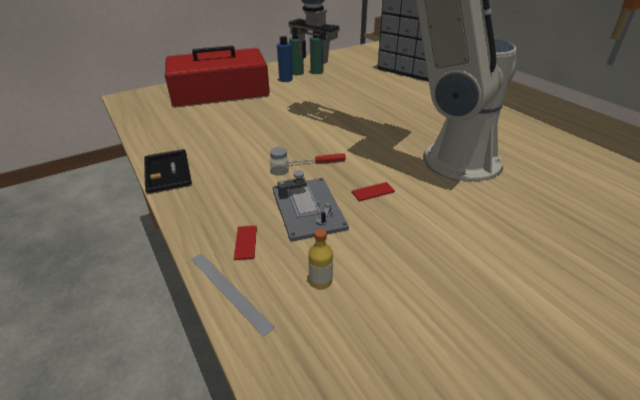

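```bash
python3 - <<'E'
from h import *
for cam in("top","side"):
    c=read_camera(cam);P=pts(c);z=P[...,2]
    box=(abs(P[...,0]-560)<150)&(abs(P[...,1]+37)<170)
    m=(z>11)&(z<21)&box
    n,l,s,_=cv2.connectedComponentsWithStats(cv2.morphologyEx(m.astype(np.uint8),cv2.MORPH_OPEN,np.ones((2,2))));k=1+s[1:,4].argmax();m=l==k
    r=cv2.minAreaRect(P[m][:,:2].astype(np.float32));print(cam,"base",r,np.median(z[m]))
    m=(z>78)&(z<96)&box&(P[...,1]>-160);print("punch",P[m].mean(0),P[m].min(0),P[m].max(0),m.sum())
    m=(z>46)&(z<62)&box&(P[...,1]>0);print("knob",P[m].mean(0),P[m].min(0),P[m].max(0),m.sum())
    m=(z>22)&(z<32)&box&(P[...,1]>-5);print("leaf/plate hi",P[m].round(0).tolist()[:60:2])
    x0,y0,x1,y1=(280,160,410,262) if cam=="top" else (260,160,360,245)
    cv2.imwrite(f"pics/{cam}2.png",cv2.resize(c["color"][y0:y1,x0:x1,::-1],None,fx=5,fy=5,interpolation=cv2.INTER_CUBIC))
E
```

```text
top base ((567.3632202148438, -44.806640625), (242.45321655273438, 159.21017456054688), 75.42347717285156) nan
punch [ 561.6166051  -101.09384416   87.72554195] [ 547.6330133  -115.52779927   80.97703596] [575.60528711 -86.82970926  92.10053689] 171
knob [574.90852718  53.43184579  52.80392872] [569.51261585  48.94723889  48.62888461] [579.93229295  57.89994501  56.67945506] 26
leaf/plate hi [[664.0, 46.0, 22.0], [608.0, -4.0, 22.0], [592.0, -2.0, 23.0], [594.0, 44.0, 26.0], [592.0, 44.0, 27.0], [590.0, 48.0, 27.0], [590.0, 44.0, 27.0], [589.0, 40.0, 30.0], [588.0, 51.0, 27.0], [588.0, 46.0, 27.0], [587.0, 42.0, 27.0], [586.0, 38.0, 29.0], [583.0, -3.0, 24.0], [585.0, 47.0, 28.0], [585.0, 42.0, 25.0], [584.0, 38.0, 29.0], [581.0, -3.0, 24.0], [584.0, 45.0, 25.0], [582.0, 40.0, 28.0], [580.0, 4.0, 22.0], [578.0, -5.0, 27.0], [581.0, 45.0, 25.0], [581.0, 41.0, 26.0], [576.0, -5.0, 24.0], [580.0, 45.0, 23.0], [575.0, -2.0, 22.0], [577.0, 45.0, 26.0], [572.0, -2.0, 23.0], [577.0, 61.0, 23.0], [575.0, 46.0, 23.0]]
side base ((629.6451416015625, -4.8223419189453125), (419.433837890625, 152
[... 249 characters left out ...]
26  46.07185935] [583.5303377   57.90792264  57.16350014] 22
leaf/plate hi [[527.0, 5.0, 31.0], [543.0, -0.0, 27.0], [547.0, 5.0, 29.0], [543.0, 11.0, 31.0], [539.0, 14.0, 32.0], [549.0, 14.0, 32.0], [535.0, 13.0, 26.0], [576.0, -5.0, 27.0], [570.0, -4.0, 26.0], [553.0, 15.0, 31.0], [543.0, 21.0, 31.0], [534.0, 16.0, 24.0], [576.0, -4.0, 25.0], [571.0, -2.0, 24.0], [563.0, 1.0, 23.0], [550.0, 22.0, 31.0], [586.0, -4.0, 25.0], [572.0, 0.0, 22.0], [566.0, 5.0, 23.0], [562.0, 10.0, 25.0], [552.0, 24.0, 30.0], [582.0, -0.0, 22.0], [553.0, 31.0, 31.0], [557.0, 33.0, 31.0], [545.0, 33.0, 26.0], [542.0, 39.0, 29.0], [557.0, 38.0, 31.0], [544.0, 37.0, 24.0], [611.0, -3.0, 23.0], [564.0, 43.0, 31.0]]
```

View pics/top2.png

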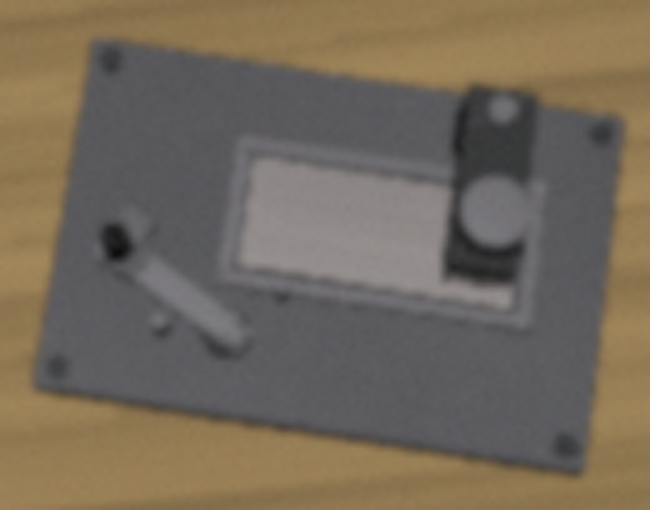

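```bash
cat >> h.py <<'E'
def back(c,uv,z):
    K=c["intrinsics"];T=np.array(c["cam_to_world"]);uv=np.array(uv,float)
    d=np.c_[(uv[:,0]-K[0,2])/K[0,0],(uv[:,1]-K[1,2])/K[1,1],np.ones(len(uv))]@T[:3,:3].T
    return T[:3,3]+d*((z-T[2,3])/d[:,2])[:,None]
def proj(c,p):
    T=np.linalg.inv(np.array(c["cam_to_world"]));q=T[:3,:3]@p+T[:3,3];K=c["intrinsics"];q=K@q;return q[:2]/q[2]
E
python3 - <<'E'
from h import *
c=read_camera("top")
f=lambda L:[(280+(x+.5)/5-.5,160+(y+.5)/5-.5) for x,y in L]
s=back(c,f([(110,60),(600,133),(567,445),(57,367)]),17)[:,:2]
print("screws",s.round(1).tolist(),"centre",s.mean(0))
w=s-s.mean(0); v=(w[0]+w[3])-(w[1]+w[2]); yaw=np.degrees(np.arctan2(v[1],v[0]))-90; print("yaw from long",yaw)
v=(w[0]+w[1])-(w[2]+w[3]); print("yaw short",np.degrees(np.arctan2(v[1],v[0])))
n=back(c,f([(250,153),(540,190),(515,312),(232,275)]),22)[:,:2];print("nest",n.mean(0))
k=back(c,f([(117,243)]),53);pv=back(c,f([(228,340)]),25);h=back(c,f([(494,212)]),88);print("knob",k,"pivot?",pv,"head",h)
for y in(yaw,-14.0):
    a=np.radians(y);R=np.array([[np.cos(a),-np.sin(a)],[np.sin(a),np.cos(a)]])
    for o,(nm) in((s.mean(0),"scr"),(h[0,:2]-R@[10,-60],"viaHead"),(n.mean(0)-R@[10,-20],"viaNest")):
        p=o+R@[-45,40];d=k[0,:2]-p;jd=R.T@d
        print(nm,y,"o",o,"pivot",p,"r",np.hypot(*d),"clip",75-np.degrees(np.arctan2(jd[1],jd[0])))
E
```

```text
screws [[664.3, 46.7], [608.6, -165.4], [473.3, -131.0], [529.4, 82.6]] centre [568.88943134 -41.79126671]
yaw from long -14.709857851663159
yaw short -14.594656629962268
nest [572.84086907 -64.27322458]
knob [[573.15491458  51.49211976  53.        ]] pivot? [[532.12227325   8.48224792  25.        ]] head [[ 562.52664237 -101.5909188    88.        ]]
scr -14.709857851663159 o [568.88943134 -41.79126671] pivot [535.52132224   8.3242927 ] r 57.269089094131104 clip 11.371970263080605
viaHead -14.709857851663159 o [568.08986325 -41.01823045] pivot [534.72175414   9.09732896] r 57.22260137695001 clip 12.48414252250928
viaNest -14.709857851663159 o [568.2471155  -42.38949939] pivot [534.8790064    7.72606002] r 58.14218031807509 clip 11.46168424246759
scr -14.0 o [568.88943134 -41.79126671] pivot [534.90299949   7.90704764] r 57.99023641761651 clip 12.271417978420985
viaHead -14.0 o [567.33899884 -40.95395626] pivot [533.35256698   8.74435809] r 58.408886328108665 clip 13.95653529122307
viaNest -14.0 o [567.97634972 -42.4480911 ] pivot [533.98991786   7.25022326] r 59.0867360250886 clip 12.516756959593451
```

Red look-alike plates are at top-view (320,125) and (342,307). The aluminium plate at (357,206), lying in the jig's nest, is the one meant, and the enlarged crop confirms it. The knob is at crop (117,243). Jig origin is about (568.3, -41.8) with yaw -14.7°, and the clip is at about 0.2 rad.

```bash
python3 -m creep '[150,0.024,0.0438,0,0,0,0.039,150,0.024,0.0438,0,0,0,0.039,150,0.024,0.0438,0,0,0,0.039,150,0.024,0.0438,0,0,0,0.039,150,0.024,0.0438,0,0,0,0.039,150,0.024,0.0438,0,0,0,0.039,150,0.024,0.0438,0,0,0,0.039,150,0.024,0.0438,0,0,0,0.039,150,0.024,0.0438,0,0,0,0.039,150,0.024,0.0438,0,0,0,0.039,150,0.024,0.0438,0,0,0,0.039,150,0,0,0,0,0,0]' 30
```

```text
t: 2.55
eef_pos: [491.7, -95.5, 230.6]
orientation: [[-0.686, 0.009, 0.727], [-0.728, -0.003, -0.686], [-0.004, -1.0, 0.009]]
ft_force: [-0.2, -0.2, 0.2]
gripper_width: 38.3
```

```bash
python3 -m creep '[150,0.021,0.037,0,0.003,0.009,0.028,150,0.021,0.037,0,0,0,0,150,0.021,0.037,0,0,0,0,150,0.021,0.037,0,0,0,0,150,0,0,-0.040,0,0,0,150,0,0,-0.040,0,0,0,150,0,0,-0.030,0,0,0,150,0,0,0,0,0,0]'; python3 - <<'E'
from h import *
for n in("side","top"):
    c=read_camera(n); print(n,proj(c,np.array([574.7,53.3,53.5])),proj(c,np.array([535,8.3,25])))
    u,v=proj(c,np.array([574.7,53.3,80])).astype(int)
    cv2.imwrite(f"pics/n{n}.png",cv2.resize(c["color"][v-50:v+50,u-60:u+60,::-1],None,fx=5,fy=5,interpolation=cv2.INTER_CUBIC)); print(u-60,v-50)
E
```

```text
t: 3.35
eef_pos: [580.2, 57.8, 119.6]
orientation: [[-0.664, 0.006, 0.748], [-0.748, -0.002, -0.664], [-0.003, -1.0, 0.006]]
ft_force: [0.2, -0.8, -0.8]
gripper_width: 37.9
side [324.44270255 212.72900745] [328.1317918 207.2933257]
264 154
top [302.06365093 207.51945179] [325.13870402 226.27165727]
241 154
```

View pics/nside.png

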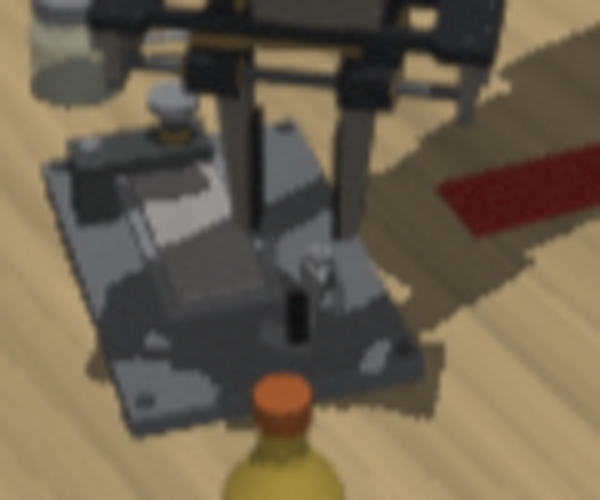

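The side crop shows the knob between and below the open fingers at crop (297,292), within 1 px of the predicted position. I'll descend and pinch.

```bash
python3 -m creep '[150,-0.005,-0.005,0,0,0.006,0,150,0,0,-0.02,0,0,0,150,0,0,-0.02,0,0,0,150,0,0,-0.015,0,0,0,150,0,0,-0.01,0,0,0,150,0,0,-0.006,0,0,0,150,0,0,0,0,0,0]'; python3 -m creep '[200,0,0,0,0,0,0,255,0,0,0,0,0,0,255,0,0,0,0,0,0,255,0,0,0,0,0,0,255,0,0,0,0,0,0]' 15
```

```text
t: 4.15
eef_pos: [584.0, 50.2, 61.4]
orientation: [[-0.666, 0.021, 0.746], [-0.746, 0.0, -0.666], [-0.014, -1.0, 0.016]]
ft_force: [-0.7, 0.4, -0.3]
gripper_width: 37.7
t: 4.65
eef_pos: [584.4, 50.5, 62.8]
orientation: [[-0.666, 0.022, 0.746], [-0.746, 0.0, -0.666], [-0.015, -1.0, 0.016]]
ft_force: [-1.4, 0.3, -1.4]
gripper_width: 10.4
```

```bash
python3 -m creep '[150,0,0,0,0,0,0,150,0,0,0,0,0.02,0,150,-0.008,0.003,0,0,0,0,150,0,0,0,0,0,0,150,0,0,0,0,0,0]'
```

```text
t: 5.15
eef_pos: [576.6, 53.8, 63.4]
orientation: [[-0.666, 0.002, 0.746], [-0.746, 0.0, -0.666], [-0.002, -1.0, 0.001]]
ft_force: [-0.6, -0.2, -0.3]
gripper_width: 38.0
```

```bash
python3 -m creep '[150,-0.001,0,-0.005,0,0,0,150,0,0,-0.005,0,0,0,150,0,0,-0.005,0,0,0,150,0,0,0,0,0,0]'
```

```text
t: 5.55
eef_pos: [575.3, 53.8, 47.0]
orientation: [[-0.665, 0.002, 0.746], [-0.746, 0.0, -0.665], [-0.002, -1.0, 0.001]]
ft_force: [0.5, 0.1, -0.2]
gripper_width: 37.6
```

```bash
python3 -m creep '[190,0,0,0,0,0,0,220,0,0,0,0,0,0,255,0,0,0,0,0,0,255,0,0,0,0,0,0,255,0,0,0,0,0,0]' 30; python3 - <<'E'
from h import *
c=read_camera("side"); u,v=274,154
cv2.imwrite("pics/grip.png",cv2.resize(c["color"][v:v+90,u:u+90,::-1],None,fx=6,fy=6,interpolation=cv2.INTER_CUBIC))
print(state()["gripper_width"],state()["ft_force"])
E
```

```text
t: 6.05
eef_pos: [576.2, 53.7, 47.0]
orientation: [[-0.666, 0.003, 0.746], [-0.746, 0.0, -0.666], [-0.002, -1.0, 0.002]]
ft_force: [0.3, -0.3, -2.0]
gripper_width: 11.1
11.325544031318584 [ 1.04723663 -0.77820024 -1.3890681 ]
```

View pics/grip.png

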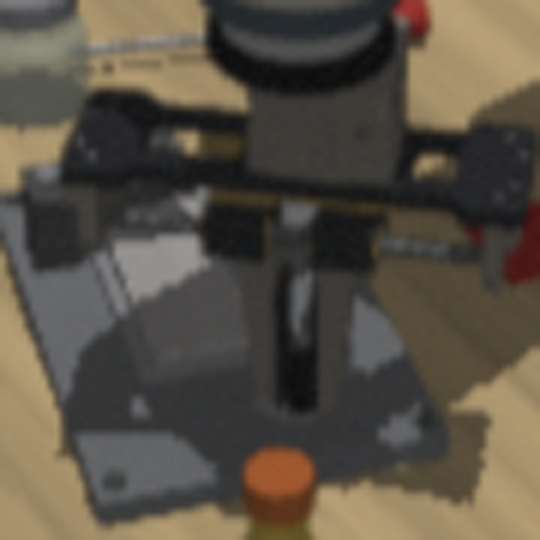

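The knob is held between the pads at crop (295,370). Next I'll lift about 6 mm.

```bash
python3 -m creep '[255,0,0,0.002,0,0,0,255,0,0,0.002,0,0,0,255,0,0,0.0015,0,0,0,255,0,0,0,0,0,0]'
```

```text
t: 6.5
eef_pos: [573.9, 53.2, 50.8]
orientation: [[-0.665, -0.001, 0.746], [-0.746, -0.0, -0.665], [0.001, -1.0, -0.0]]
ft_force: [3.0, 0.4, -8.2]
gripper_width: 10.7
```

```bash
python3 -m creep '[255,0,0,0.002,0,0,0,255,0.0033,-0.0032,0,0,0,-0.077,255,0.0031,-0.0034,0,0,0,-0.077,255,0.0028,-0.0036,0,0,0,-0.077,255,0.0025,-0.0039,0,0,0,-0.077,255,0.0022,-0.004,0,0,0,-0.077,255,0,0,0,0,0,0]'
```

```text
t: 7.2
eef_pos: [587.4, 36.2, 52.3]
orientation: [[-0.903, -0.002, 0.429], [-0.429, 0.002, -0.903], [0.001, -1.0, -0.003]]
ft_force: [1.5, -1.3, -10.2]
gripper_width: 11.0
```

```bash
python3 -m creep '[255,0.0020,-0.0042,0.0005,0,0,-0.06,255,0.0017,-0.0043,0.0005,0,0,-0.077,255,0.0014,-0.0044,0,0,0,-0.077,255,0.001,-0.0045,0,0,0,-0.077,255,0,0,0,0,0,0]'
```

```text
t: 7.7
eef_pos: [593.3, 19.9, 52.8]
orientation: [[-0.988, -0.001, 0.153], [-0.153, 0.004, -0.988], [0.0, -1.0, -0.004]]
ft_force: [2.2, -1.1, -10.4]
gripper_width: 11.1
```

```bash
python3 -m creep '[255,0.0009,-0.0045,0,0,0,-0.075,255,0.0005,-0.0046,0,0,0,-0.075,255,0.0001,-0.0046,0,0,0,-0.075,255,-0.0002,-0.0046,0,0,0,-0.075,255,0,0,0,0,0,0]'
```

```text
t: 8.2
eef_pos: [594.7, 2.7, 52.8]
orientation: [[-0.991, 0.001, -0.136], [0.136, 0.005, -0.991], [-0.0, -1.0, -0.005]]
ft_force: [1.2, -0.4, -9.8]
gripper_width: 10.7
```

```bash
python3 -m creep '[255,-0.0006,-0.0046,0,0,0,-0.08,255,-0.0009,-0.0045,0,0,0,-0.077,255,-0.0013,-0.0044,0,0,0,-0.077,255,-0.0016,-0.0043,0,0,0,-0.077,255,-0.002,-0.0042,0,0,0,-0.077,255,-0.0023,-0.004,0,0,0,-0.077,255,0,0,0,0,0,0]'
```

```text
t: 8.9
eef_pos: [587.0, -22.1, 53.3]
orientation: [[-0.836, 0.006, -0.549], [0.549, 0.002, -0.836], [-0.004, -1.0, -0.005]]
ft_force: [1.8, -2.9, -11.5]
gripper_width: 11.1
```

```bash
python3 -m creep '[255,-0.0024,-0.0039,-0.0003,0,0,-0.077,255,-0.0025,-0.0034,0,0,0,-0.07,255,-0.0006,-0.0008,0,0,0,0,255,0,0,0,0,0,0]'
```

```text
t: 9.3
eef_pos: [582.2, -29.4, 53.3]
orientation: [[-0.758, 0.008, -0.652], [0.652, 0.001, -0.758], [-0.005, -1.0, -0.005]]
ft_force: [2.6, -1.8, -10.6]
gripper_width: 11.3
```

```bash
python3 -m creep '[255,-0.0006,-0.0008,0,0,0,-0.03,255,-0.0006,-0.0008,0,0,0,0,255,0,0,0,0,0,0]'
```

```text
t: 9.6
eef_pos: [581.3, -30.5, 53.3]
orientation: [[-0.741, 0.008, -0.671], [0.671, 0.0, -0.741], [-0.006, -1.0, -0.006]]
ft_force: [1.9, -1.7, -10.3]
gripper_width: 11.2
```

```bash
python3 -m creep '[255,-0.0007,-0.0008,0,0,0,0,255,-0.0007,-0.0008,0,0,0,0,255,0,0,0,0,0,0]'
```

```text
t: 9.9
eef_pos: [580.4, -31.5, 53.4]
orientation: [[-0.742, 0.009, -0.67], [0.671, 0.001, -0.742], [-0.006, -1.0, -0.007]]
ft_force: [3.4, 0.6, -10.4]
gripper_width: 11.1
```

```bash
python3 -m creep '[255,-0.0005,-0.0007,0,0,0,0,255,0,0,-0.001,0,0,0,255,0,0,-0.001,0,0,0,255,0,0,-0.001,0,0,0,255,0,0,-0.0005,0,0,0,255,0,0,0,0,0,0]'
```

```text
t: 10.5
eef_pos: [581.4, -32.4, 51.1]
orientation: [[-0.742, 0.012, -0.67], [0.67, 0.001, -0.742], [-0.008, -1.0, -0.009]]
ft_force: [2.0, 0.1, -5.6]
gripper_width: 11.1
```

```bash
python3 -m creep '[255,0,0,-0.001,0,0,0,255,0,0,-0.0005,0,0,0,255,0,0,0,0,0,0,170,0,0,0,0,0,0,160,0,0,0,0,0,0,160,0,0,0,0,0,0]'; python3 - <<'E'
from h import *
c=read_camera("side"); u,v=274,154
cv2.imwrite("pics/home.png",cv2.resize(c["color"][v:v+90,u:u+90,::-1],None,fx=6,fy=6,interpolation=cv2.INTER_CUBIC))
E
```

```text
t: 11.1
eef_pos: [580.7, -32.4, 50.5]
orientation: [[-0.742, 0.011, -0.67], [0.67, 0.001, -0.742], [-0.007, -1.0, -0.008]]
ft_force: [0.0, 0.3, 0.1]
gripper_width: 32.5
```

View pics/home.png

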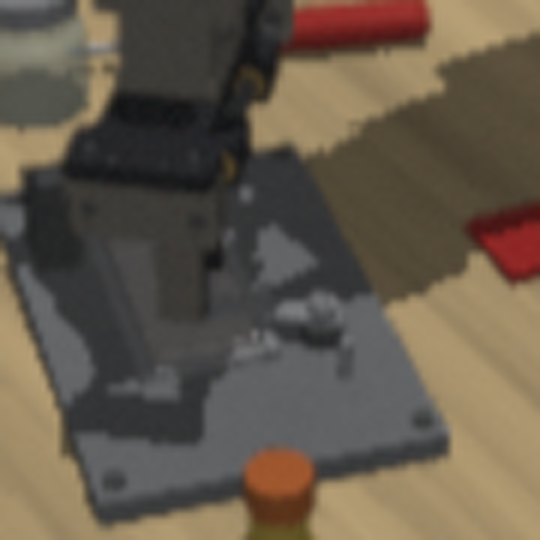

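The clip arm now lies across the plate's end, with the knob between the open fingers at crop (190,300). I'll rise and move over the punch.

```bash
python3 -m creep '[160,0,0,0.01,0,0.011,0,160,0,0,0.02,0,0,0,160,0,0,0.03,0,0,0,255,0,0,0.02,0,0,0,255,-0.0085,-0.035,0,0,0,0,255,-0.0085,-0.035,0,0,0,0,255,0,0,0,0,0,0,255,0,0,0,0,0,0]'; python3 - <<'E'
from h import *
for n in("side","top"):
    c=read_camera(n);P=pts(c);z=P[...,2]
    m=(z>50)&(z<60)&(np.hypot(P[...,0]-581,P[...,1]+30)<14);print(n,m.sum(),P[m].mean(0) if m.any() else 0)
    print(proj(c,np.array([581.2,-30,56])),proj(c,np.array([563,-102,88])))
    u,v=proj(c,np.array([570,-50,60])).astype(int)
    cv2.imwrite(f"pics/p{n}.png",cv2.resize(c["color"][v-45:v+45,u-45:u+45,::-1],None,fx=6,fy=6,interpolation=cv2.INTER_CUBIC)); print(u-45,v-45)
E
```

```text
t: 11.95
eef_pos: [561.8, -103.5, 134.0]
orientation: [[-0.743, -0.003, -0.669], [0.669, 0.001, -0.743], [0.003, -1.0, 0.001]]
ft_force: [-0.4, -0.1, -0.5]
gripper_width: 0.2
side 18 [583.24081052 -29.16287734  54.83325907]
[306.37333152 196.54224899] [298.99981369 172.51099554]
261 145
top 26 [579.5648744  -28.52773509  55.3761222 ]
[341.23854577 200.2603927 ] [378.5684011  201.75306647]
306 159
```

View pics/pside.png

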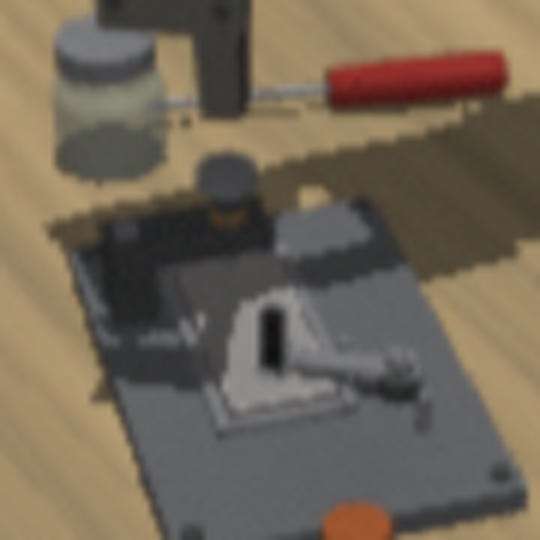

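The clip is home: the knob measures (581.4,-28.8), giving about 1.73 rad, and z is about 55, so it is on the plate. The closed fingertips are above the punch head at crop (228,180).

```bash
python3 -m creep '[255,0.0015,0.0015,-0.01,0,0,0,255,0,0,-0.01,0,0,0,255,0,0,-0.006,0,0,0,255,0,0,0,0,0,0]'
```

```text
t: 12.45
eef_pos: [563.4, -98.4, 104.3]
orientation: [[-0.746, -0.005, -0.666], [0.666, 0.002, -0.746], [0.005, -1.0, 0.002]]
ft_force: [0.1, 0.4, 0.2]
gripper_width: 0.4
```

```bash
python3 -m creep '[255,0,-0.003,-0.001,0,0,0,255,0,0,-0.002,0,0,0,255,0,0,-0.002,0,0,0,255,0,0,0,0,0,0]'
```

```text
t: 12.85
eef_pos: [563.2, -101.2, 98.9]
orientation: [[-0.746, -0.006, -0.665], [0.665, 0.002, -0.746], [0.006, -1.0, 0.002]]
ft_force: [-0.4, 1.5, 3.7]
gripper_width: 0.3
```

```bash
python3 -m creep '[255,0,0,-0.001,0,0,0,255,0,0,-0.001,0,0,0,255,0,0,0,0,0,0]'
```

```text
t: 13.15
eef_pos: [563.3, -101.2, 97.5]
orientation: [[-0.746, -0.005, -0.666], [0.666, 0.002, -0.746], [0.005, -1.0, 0.002]]
ft_force: [-1.7, 1.2, 3.2]
gripper_width: 0.4
```

```bash
python3 -m creep '[255,0,0,-0.0005,0,0,0,255,0,0,0,0,0,0]'
```

```text
t: 13.35
eef_pos: [563.3, -101.3, 97.1]
orientation: [[-0.746, -0.005, -0.666], [0.666, 0.002, -0.746], [0.005, -1.0, 0.002]]
ft_force: [-1.3, 0.6, 3.1]
gripper_width: 0.4
```

```bash
python3 -m creep '[255,0,0,-0.0005,0,0,0,255,0,0,-0.0005,0,0,0]'; python3 -m creep '[255,0,0,-0.0005,0,0,0]'
```

```text
t: 13.55
eef_pos: [563.3, -101.2, 96.2]
orientation: [[-0.746, -0.005, -0.666], [0.666, 0.002, -0.746], [0.005, -1.0, 0.002]]
ft_force: [-1.6, 1.0, 6.5]
gripper_width: 0.4
t: 13.65
eef_pos: [563.3, -101.2, 96.0]
orientation: [[-0.746, -0.005, -0.666], [0.666, 0.002, -0.746], [0.005, -1.0, 0.002]]
ft_force: [-3.1, 0.3, 10.1]
gripper_width: 0.5
```

```bash
python3 -m creep '[255,0,0,-0.0006,0,0,0]'
```

```text
t: 13.75
eef_pos: [563.4, -101.3, 95.9]
orientation: [[-0.746, -0.005, -0.666], [0.666, 0.002, -0.746], [0.005, -1.0, 0.002]]
ft_force: [-4.4, 1.6, 11.3]
gripper_width: 0.4
```

```bash
python3 -m creep '[255,0,0,-0.0009,0,0,0]'
```

```text
t: 13.85
eef_pos: [563.4, -101.3, 95.6]
orientation: [[-0.746, -0.005, -0.666], [0.666, 0.002, -0.746], [0.005, -1.0, 0.002]]
ft_force: [-5.1, 0.7, 15.7]
gripper_width: 0.4
```

```bash
python3 -m creep '[255,0,0,-0.0011,0,0,0]'
```

```text
t: 13.95
eef_pos: [563.4, -101.3, 95.5]
orientation: [[-0.746, -0.005, -0.666], [0.666, 0.002, -0.746], [0.005, -1.0, 0.002]]
ft_force: [-6.4, 1.8, 17.7]
gripper_width: 0.4
```

```bash
python3 -m creep '[255,0,0,-0.0011,0,0,0]'; python3 -m creep '[255,0,0,-0.001,0,0,0]';  python3 -m creep '[255,0,0,-0.001,0,0,0,255,0,0,-0.001,0,0,0]'
```

```text
t: 14.05
eef_pos: [563.4, -101.3, 95.4]
orientation: [[-0.746, -0.005, -0.666], [0.666, 0.002, -0.746], [0.005, -1.0, 0.002]]
ft_force: [-6.8, 2.0, 17.3]
gripper_width: 0.2
t: 14.15
eef_pos: [563.4, -101.2, 95.5]
orientation: [[-0.746, -0.005, -0.666], [0.666, 0.002, -0.746], [0.005, -1.0, 0.002]]
ft_force: [-5.5, 1.1, 15.7]
gripper_width: 0.5
t: 14.35
eef_pos: [563.4, -101.2, 95.5]
orientation: [[-0.746, -0.005, -0.666], [0.666, 0.002, -0.746], [0.005, -1.0, 0.002]]
ft_force: [-5.2, 1.0, 15.1]
gripper_width: 0.7
```

```bash
python3 -m creep '[255,0,0,-0.0012,0,0,0,255,0,0,-0.0012,0,0,0]'; python3 -m creep '[255,0,0,-0.0013,0,0,0,255,0,0,-0.0013,0,0,0]'; python3 -m creep '[255,0,0,-0.0013,0,0,0,255,0,0,-0.0013,0,0,0]'
```

```text
t: 14.55
eef_pos: [563.4, -101.3, 95.4]
orientation: [[-0.746, -0.005, -0.665], [0.665, 0.002, -0.746], [0.005, -1.0, 0.002]]
ft_force: [-5.7, 1.9, 18.6]
gripper_width: 0.4
t: 14.75
eef_pos: [563.4, -101.3, 95.3]
orientation: [[-0.746, -0.004, -0.665], [0.665, 0.002, -0.746], [0.005, -1.0, 0.002]]
ft_force: [-6.6, 3.0, 18.6]
gripper_width: 0.5
t: 14.95
eef_pos: [563.4, -101.2, 95.3]
orientation: [[-0.746, -0.004, -0.665], [0.665, 0.002, -0.746], [0.004, -1.0, 0.001]]
ft_force: [-7.2, 0.7, 19.1]
gripper_width: 0.3
```

That held about 14 N at the tip for over 0.5 s. I'll release and return to the knob.

```bash
python3 -m creep '[255,0,0,0.002,0,0,0,255,0,0,0.008,0,0,0,255,0,0,0.015,0,0,0,255,0,0,0.013,0,0,0,150,0.006,0.024,0,0,0,0,150,0.006,0.024,0,0,0,0,150,0.005,0.022,0,0,0,0,150,0,0,0,0,0,0]'; python3 - <<'E'
from h import *
for n in("side","top"):
    c=read_camera(n);P=pts(c);z=P[...,2]
    m=(z>82)&(z<96)&(np.hypot(P[...,0]-563,P[...,1]+101)<17);print(n,m.sum(),np.median(P[m],0) if m.any() else 0)
    m=(z>50)&(z<60)&(np.hypot(P[...,0]-581,P[...,1]+30)<14);print(n,m.sum(),P[m].mean(0) if m.any() else 0)
E
```

```text
t: 15.75
eef_pos: [583.3, -30.4, 141.1]
orientation: [[-0.745, 0.002, -0.667], [0.667, 0.001, -0.745], [-0.001, -1.0, -0.002]]
ft_force: [0.0, -0.2, -0.4]
gripper_width: 30.7
side 28 [ 573.11371569 -101.81168431   88.78937691]
side 18 [583.28247578 -29.08408283  54.89871414]
top 0 0
top 0 0
```

```bash
python3 -m creep '[150,-0.0015,0.0,-0.02,0,0,0,150,0,0,-0.02,0,0,0,150,0,0,-0.015,0,0,0,150,0,0,-0.007,0,0,0,150,0,0,0,0,0,0]'
```

```text
t: 16.35
eef_pos: [581.3, -36.7, 79.2]
orientation: [[-0.743, 0.004, -0.669], [0.669, -0.001, -0.743], [-0.004, -1.0, -0.002]]
ft_force: [-0.3, -0.0, -0.3]
gripper_width: 37.8
```

```bash
python3 -m creep '[150,0,0.006,-0.004,0,0,0,150,0,0,-0.005,0,0,0,150,0,0,0,0,0,0]'
```

```text
t: 16.65
eef_pos: [582.1, -31.2, 71.1]
orientation: [[-0.742, 0.006, -0.67], [0.67, -0.002, -0.742], [-0.006, -1.0, -0.003]]
ft_force: [0.3, -0.4, -1.1]
gripper_width: 37.6
```

```bash
python3 -m creep '[150,-0.001,0.001,-0.005,0,0.005,0,150,0,0,-0.005,0,0,0,150,0,0,-0.005,0,0,0,150,0,0,-0.005,0,0,0,150,0,0,0,0,0,0]'
```

```text
t: 17.15
eef_pos: [581.5, -29.9, 50.1]
orientation: [[-0.743, 0.002, -0.669], [0.669, -0.002, -0.743], [-0.003, -1.0, 0.0]]
ft_force: [-0.7, 0.7, -0.0]
gripper_width: 37.9
```

```bash
python3 -m creep '[190,0,0,0,0,0,0,220,0,0,0,0,0,0,255,0,0,0,0,0,0,255,0,0,0,0,0,0,255,0,0,0,0,0,0]' 30;  python3 -m creep '[255,0,0,0.002,0,0,0,255,0,0,0.0015,0,0,0,255,0,0,0,0,0,0]'
```

```text
t: 17.65
eef_pos: [581.4, -30.1, 50.0]
orientation: [[-0.743, 0.002, -0.669], [0.669, -0.002, -0.743], [-0.002, -1.0, 0.0]]
ft_force: [-0.6, -0.4, -3.0]
gripper_width: 10.8
t: 17.95
eef_pos: [580.1, -29.8, 52.1]
orientation: [[-0.743, -0.001, -0.669], [0.669, -0.001, -0.743], [-0.0, -1.0, 0.002]]
ft_force: [1.9, -0.8, -8.8]
gripper_width: 11.0
```

```bash
python3 -m creep '[255,0,0,0.0015,0,0,0,255,0.0025,0.0029,0,0,0,0.061,255,0.0027,0.0038,0,0,0,0.077,255,0.0023,0.004,0,0,0,0.077,255,0.002,0.0042,0,0,0,0.077,255,0.0016,0.0043,0,0,0,0.077,255,0.0013,0.0044,0,0,0,0.077,255,0,0,0,0,0,0]'
```

```text
t: 18.75
eef_pos: [591.6, -6.6, 52.2]
orientation: [[-0.964, -0.002, -0.267], [0.267, -0.004, -0.964], [0.001, -1.0, 0.004]]
ft_force: [1.4, 0.7, -8.7]
gripper_width: 11.0
```

```bash
python3 -m creep '[255,0.001,0.0045,0.0007,0,0,0.077,255,0.0007,0.0046,0.0003,0,0,0.077,255,0.0003,0.0046,0,0,0,0.077,255,0,0.0046,0,0,0,0.077,255,-0.0004,0.0046,0,0,0,0.077,255,-0.0007,0.0045,0,0,0,0.077,255,-0.001,0.0045,0,0,0,0.077,255,0,0,0,0,0,0]'
```

```text
t: 19.55
eef_pos: [590.3, 24.4, 52.2]
orientation: [[-0.964, -0.002, 0.266], [-0.266, -0.006, -0.964], [0.003, -1.0, 0.005]]
ft_force: [1.2, 1.2, -10.0]
gripper_width: 11.2
```

```bash
python3 -m creep '[255,-0.0014,0.0044,0,0,0,0.077,255,-0.0017,0.0042,0,0,0,0.077,255,-0.002,0.0041,0,0,0,0.077,255,-0.0023,0.0039,0,0,0,0.077,255,-0.0026,0.0037,0,0,0,0.077,255,0,0,0,0,0,0,255,0,0,-0.001,0,0,0,255,0,0,-0.001,0,0,0,255,0,0,-0.001,0,0,0,255,0,0,-0.001,0,0,0,255,0,0,0,0,0,0]'
```

```text
t: 20.65
eef_pos: [581.7, 43.4, 49.5]
orientation: [[-0.808, 0.003, 0.59], [-0.59, -0.005, -0.808], [0.001, -1.0, 0.006]]
ft_force: [0.4, 0.7, -2.7]
gripper_width: 11.2
```

```bash
python3 -m creep '[255,0,0,-0.001,0,0,0,255,0,0,-0.001,0,0,0,255,0,0,0,0,0,0,180,0,0,0,0,0,0,150,0,0,0,0,0,0,150,0,0,0,0,0,0,150,0,0,0,0,0,0,150,0,0,0.01,0,0,0,150,0,0,0.01,0,0,0,150,0,0,0.02,0,0,0,150,0,0,0.03,0,0,0,150,0,0,0,0,0,0]'; python3 -m creep '[150,-0.02,0.03,0.04,0,0,0,150,-0.03,0.03,0.03,0,0,0,150,-0.04,0.03,0.01,0,0,0,150,-0.04,0.03,0,0,0,0,150,-0.04,0.03,0,0,0,0,150,-0.04,0.03,0,0,0,0,150,0,0,0,0,0,0,150,0,0,0,0,0,0]'; python3 - <<'E'
from h import *
for n in("side","top"):
    c=read_camera(n);P=pts(c);z=P[...,2]
    m=(z>82)&(z<96)&(np.hypot(P[...,0]-563,P[...,1]+101)<17);print(n,"head",m.sum(),np.median(P[m],0) if m.any() else 0)
    m=(z>45)&(z<60)&(np.hypot(P[...,0]-582,P[...,1]-43)<16);print("knob",m.sum(),P[m].mean(0),P[m].max(0)) if m.any() else 0
    for q in("glue","jar","driver"):
        for o in outline_of(q,n)[:1]:print(q,o["bbox"])
    if n=="top": o=c["color"][160:262,280:410]
    else: o2=c["color"][145:245,250:380]
cv2.imwrite("pics/end.png",np.vstack([cv2.resize(x[...,::-1],(520,300),interpolation=cv2.INTER_CUBIC) for x in(o,o2)]))
E
```

```text
t: 21.85
eef_pos: [582.3, 42.4, 123.5]
orientation: [[-0.808, 0.004, 0.589], [-0.589, -0.006, -0.808], [0.0, -1.0, 0.008]]
ft_force: [0.9, 0.1, 1.1]
gripper_width: 38.1
t: 22.65
eef_pos: [370.0, 221.4, 203.6]
orientation: [[-0.809, 0.012, 0.588], [-0.588, -0.002, -0.809], [-0.008, -1.0, 0.009]]
ft_force: [-0.1, -0.4, -0.0]
gripper_width: 38.1
side head 62 [566.39287619 -97.80107652  88.48854466]
knob 21 [585.49525183  46.39651815  51.99596426] [590.62919998  50.26696968  56.70983268]
glue [302.9, 228.9, 334.3, 288.1]
jar [270.1, 145.0, 286.8, 177.5]
driver [311.8, 149.3, 346.0, 166.5]
top head 170 [ 561.57521591 -101.15547587   88.03521083]
knob 26 [581.18800268  46.42301432  52.35065563] [586.06693078  51.05882943  55.33508851]
glue [210.1, 147.6, 241.0, 186.3]
jar [432.9, 189.6, 472.2, 224.8]
driver [430.6, 225.0, 460.0, 313.3]
```

View pics/end.png

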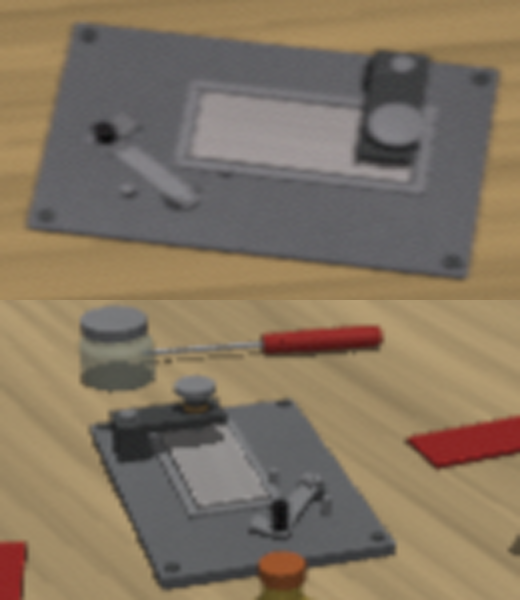

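The clip is off the plate with its knob at (103,132) and sprung down. The punch is up, the plate is flat in its nest at (290,135), and the bystanders are where they were.

```bash
python3 -c "from rig import *; print(finish_job())"
```

```text
the job is handed in; nothing more can be done
None
```

I carried out the whole sequence and handed the job in at about 23 s of the 58 s allowed; no verdict was reported.

**Clip on:** I pinched the knob, lifted it about 6 mm, and swung it over the plate until I felt slight resistance from the stop. I lowered it and let go. The cameras then put it at about 1.73 rad, with the knob about 2.5 mm above its rest height, so it was bearing on the plate.

**Punch:** I pressed the head with up to 19 N, which is about 14 N at the tip, and let it come back up. The force stayed above about 10 N at the tip for 1 s.

**Clip off:** I lifted and swung the clip back, then released it and moved the arm clear.

**Last checks:**
- **Clip:** it is at about 0.35–0.4 rad, with the knob back at its rest height.
- **Punch:** the head is at 88 mm, its fully up position.
- **Plate:** it looks flat in its nest in both views.
- **Bystanders:** their outlines are unchanged within a few pixels.
- **Camera disagreement:** the two cameras differed by about 4–5 mm in x on the knob and punch head. I worked with a value between them.
- **First grip:** my first grip on the knob was too high, so I opened and re-gripped before swinging.
- **Not measured directly:** I inferred the clip's force on the plate and the punch's tip force from the heights and the wrist force.

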